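Four clicks up, then the phone

TASK

The phone stand on the TV bench is at its lowest. Take hold of its cradle and raise the post straight up by exactly four clicks of the ratchet, counting them by feel, and let it down gently until it sits on that fourth notch and let go; one click too many cannot be undone. Then lift the phone out of the wooden charging dock and stand it in the cradle the way it stood in the dock, long edge down and about centred, let go, and leave the other things on the bench where they are.

Things in the scene. Friction and masses are not known exactly. Their poses are not given: they have to be found in the camera images.
- stand: Heavy aluminium foot of the phone stand, fixed to the bench: plate 110 x 110 x 12 mm carrying an upright square sleeve 34 x 34 mm that ends 80 mm above the bench. Origin: centre of the underside; z up. Its y axis is the long direction of the cradle; collar and post have the same yaw.
- collar: Black plastic clamp collar 44 x 40 x 22 mm around the post above the sleeve, fixed. Origin: its centre, on the post's axis, 88 to 102 mm above the bench, level with the spring pawl's edge inside; its top is 11 mm higher. A clamp screw sticks out 14 mm at its +y side, the pawl's tail 15 to 20 mm at +x (moving it does not help: do not touch).
- post: Steel ratchet post with the phone cradle on top; slides only vertically, travel 82 mm. Starts at the bottom, origin 140 mm above the bench. Cradle: 30 mm in x, 100 in y, 32 high, with a slot along y, open at its ends, 22 deep: 13 mm wide (x) in the lower 15 mm, flaring to 22 at the top. Origin: centre of the slot's floor, 22 mm below the lips' top, 10 mm above the cradle's underside.
- cradle_top (a point): Middle of the cradle at the height of the lips' top (22 mm above the post's origin). Grasp the cradle from above across its outer 30 mm (along x); fingertips up to 34 mm below this point clear the collar. The post weighs about 0.4 kg and slides with about 2 N friction: let go, it sinks until a notch lands on the pawl, then it stays; it cannot go back past a click.
- pawl_tip (a point): The pawl's edge, inside the collar, 5 mm off the axis. The post has five hidden teeth, 13 to 16 mm apart, unevenly. First click after 10 to 24 mm of lift. Lifting takes 4 to 6 N; a tooth adds 4 to 15 N for about 6 mm of lift, then this load falls off and within 3 mm more the pawl snaps in under the tooth: the click, from where the notch holds. The next tooth loads 4 mm or more after that. Pawl bears 45 N at most.
- dock: Wooden charging dock, fixed: block 54 mm (x) x 170 mm (y) x 32 mm high with a slot 13 mm wide (x), 154 mm long (y), 20 mm deep, floor 12 mm above the bench. Origin: centre of the underside.
- phone: Loose white phone, dark screen on its -x side, 9 mm thick (x), 148 mm long (y), 72 mm high (z), about 0.19 kg, standing on its long edge in the dock's slot. Origin: centre of its lower long edge face; z points up through its height. Pinch it by the upper 30 mm across the 9 mm.
- tealight_holder: Empty clear glass tealight holder, 58 mm across, 45 mm high; leave alone. Origin: centre of the underside.
- dice_cup: Blue plastic dice cup, 72 mm across, 85 mm high; leave alone. Origin: centre of the underside.
- toy_car: Red toy car 72 x 35 x 30 mm; leave alone. Origin: centre of the underside.
- remote: Grey remote control 150 x 42 x 18 mm lying flat; leave alone. Origin: centre of the underside.
- mug: White mug, 80 mm across, 92 mm high, handle at its +y side; leave alone. Origin: centre of the underside.
- die0: White die, 16 mm cube; leave alone. Origin: centre of the underside.
- die1: Another white die, 16 mm cube; leave alone. Origin: centre of the underside.
There are look-alikes about, which are no part of the job. What is shaped like the stand but blue or red is not meant.

How it is judged:
On the way, in this order (a step that is already met when the one before it is completed fails the run):
1. the post rests on its fourth notch and the cradle has been let go (z of post in the frame of collar between 0.1035 and 0.1075 m and contact force between the fingers and post below 0.1 N and linear speed of post below 0.01 m/s), for 0.3 s.
2. the phone stands in the cradle (x of phone in the frame of post between -0.005 and 0.005 m and y of phone in the frame of post between -0.015 and 0.015 m and z of phone in the frame of post between -0.003 and 0.003 m and angle between the y axis of phone and the y axis of post, either way round below 0.15 rad and angle between phone's own z axis and vertical below 0.4 rad), for 0.2 s.
At the end, for the whole second after the job is handed in: Post resting on its fourth notch (origin 103.5 to 107.5 mm above the collar's); phone let go, at rest, long edge down in the slot: within 5 mm of the middle across, 15 mm along, 3 mm of the floor, in line within 0.15 rad, leaning under 0.4 rad (all of step 1 and all of step 2 and linear speed of phone below 0.02 m/s and contact force between the fingers and phone below 0.1 N); the robot touches nothing.
It fails at once if the pawl is overloaded: more than 45 N between post and pawl (contact force between post and collar above 45 N).
It fails at once if the phone is dropped on or falls to the bench (angle between phone's own z axis and vertical above 0.9 rad or contact force between phone and table above 0.5 N).
It fails at once if another thing on the bench is moved more than 25 mm (distance of any of tealight_holder, dice_cup, toy_car, remote, mug, die0, die1 from where it was at the start of the episode above 0.025 m).
It also fails if it takes over 72 s, if anything falls off the work surface, if the arm or the gripper's body presses on something with over 40 N, if the wrist force passes 120 N, or if a joint passes its speed limit or range.

ROBOT

A 7-joint arm with a two-finger parallel gripper is mounted at the origin on the work surface. World frame = base frame: x ahead of the robot, y to its left, z up, the work surface at z = 0. Lengths are in m, angles in rad, forces in N, time in s.
With the tool pointing down it reaches from about 0.4 to 0.9 m from the base axis. Payload 5.5 kg.
Tool frame: the origin (TCP) lies on the centre line of the jaws, within the pads' length; the fingertips stand 14 mm ahead of it and the grasp point (between the pads) lies 5 mm behind it; z points along the fingers, y is the direction in which the jaws open and shut (so a half turn about z gives the same grasp; the last joint's range is limited). The gripper opens to 92 mm and grips with 3 to 60 N. Pads are 19 mm wide; open, the fingers measure 130 mm over their backs; the gripper's body (75 mm by 190 mm) begins 47 mm behind the grasp point.
Start: joints at [-0.84, 0.501, -0.427, 1.55, 0.221, 1.138, -0.21], TCP at [0.293, 0.58, 0.241] pointing down, gripper open.
Joint ranges: [-2.88, 2.88], [-0.31, 2.03], [-1.54, 1.56], [0.2, 2.42], [-1.41, 4.55], [0.19, 2.02], [-2.57, 2.57]. Speed limits (rad/s): [2.57, 2.57, 3.14, 3.14, 3.14, 3.14, 3.14].

INTERFACE

Orientations are given as a 3x3 rotation matrix whose columns are the frame's x, y, z axes.
In Python, from station import env, read_camera, status gives the robot as it stands. Calls block until the motion is done:
- env.reach(position, orientation): joint-space move of the TCP to a pose.
- env.move_linear(position, ori=None, rate=0.15): straight line of the TCP; ori=None keeps the orientation; rate is the mean speed in m/s.
- env.set_joints(angles): joint-space move.
- env.grip(opening): finger opening in m; the grip force is fixed at half the most; returns when the fingers have stopped.
- env.sleep(seconds).
- env.solve_ik(position, orientation): joint angles nearest the present ones, or None.
- read_camera(name): name is "scene" or "top"; returns a dict with "image" (420x560x3 uint8, red, green, blue), "fov_y" (degrees; the focal length in pixels is half the picture's height over the tangent of half this angle, whatever the lens; pixels are square), "cx", "cy" (the principal point, pixels), "R" (3x3) and "t" (3): a world point X has camera coordinates R X + t. Camera axes: x right, y down, z forward; pixel columns grow to the right and rows downward; lengths in m; the calibration is good to about 2 mm. A picture is of the moment at which its call begins. There is no depth.
A pose or a line that the arm cannot do raises env.IKError and nothing moves.
- env.hand_in(): hands the job in, once; it reports no verdict.
Readings, each from a call of its own:
- status.current_time_s(): time.
- status.current_joints(): joint angles.
- status.current_dq(): joint speeds.
- status.current_effort(): joint torques, N m.
- status.current_ee_pos(): TCP position.
- status.current_eef_rot(): TCP orientation.
- status.current_ft_force(): force on the tool from outside, world axes, zero at the start.
- status.current_moment(): the same for the moment, N m.
- status.current_width(): finger opening in m.
Only numpy, scipy, OpenCV 4.12 (cv2) and the standard library are available. Lean on these libraries where they do the work, as an engineer would, in place of code of your own. Each camera call takes 0.05 s, during which the arm holds its last target. There are 200 camera calls.

## Working session

There is one attempt and no reset: what is moved stays moved. The work goes in short steps, each a Python script; the robot and the scene stay as the last script left them, time stands still between calls to the robot, and variables do not carry over. Pictures are saved under pics/ and viewed, about 8 in all and at most 12, crops included, and the job is handed in when it is done.

```bash
ls; mkdir -p pics; python3 - <<'E'
from station import env, read_camera, status
import cv2
for n in ("scene","top"):
    c=read_camera(n); print(n,c["fov_y"],c["cx"],c["cy"],c["R"],c["t"])
    cv2.imwrite(f"pics/{n}0.png",cv2.resize(c["image"][:,:,::-1],(800,600),interpolation=cv2.INTER_CUBIC))
    cv2.imwrite(f"pics/raw_{n}0.png",c["image"][:,:,::-1])
print(status.current_time_s(),status.current_eef_rot(),status.current_ft_force())
E
```

```text
pics
scene 52.03551673636144 283.5344739765649 213.79335028588054 [[-0.11918372  0.99269202  0.01891528]
 [ 0.67957756  0.09545049 -0.72736754]
 [-0.72385743 -0.07383597 -0.68598737]] [ 0.06465346 -0.26847693  1.61101151]
top 44.414578930915596 280.6448465372093 202.06170043419144 [[ 0.0275359  -0.99961643 -0.00296196]
 [-0.98594217 -0.02667048 -0.16494459]
 [ 0.16480233  0.00746222 -0.98629839]] [-0.00545677  0.53497015  1.3324233 ]
0.1 [[-8.92568239e-01  4.50911611e-01 -8.11459592e-04]
 [ 4.50912338e-01  8.92566991e-01 -1.49363722e-03]
 [ 5.07836823e-05 -1.69907028e-03 -9.99998555e-01]] [-0.68014375 -0.69627453  0.84901394]
```

View pics/scene0.png

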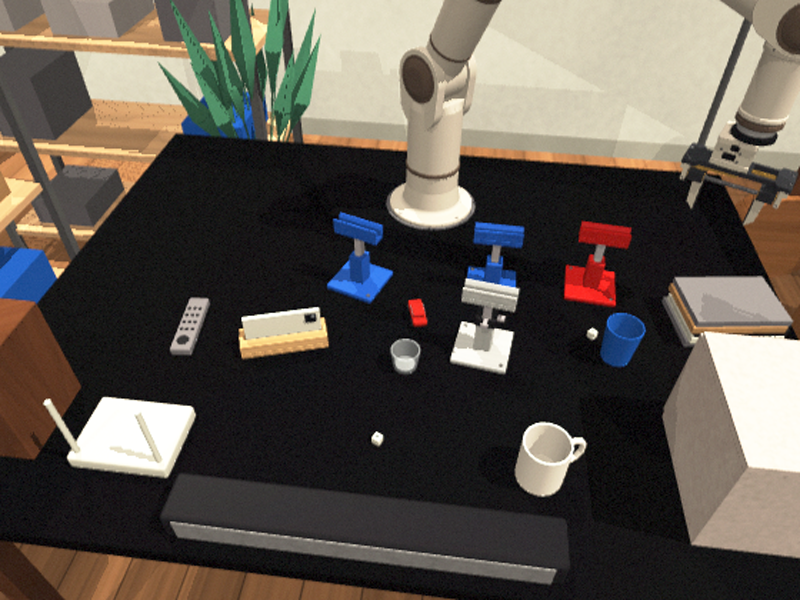

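View pics/top0.png

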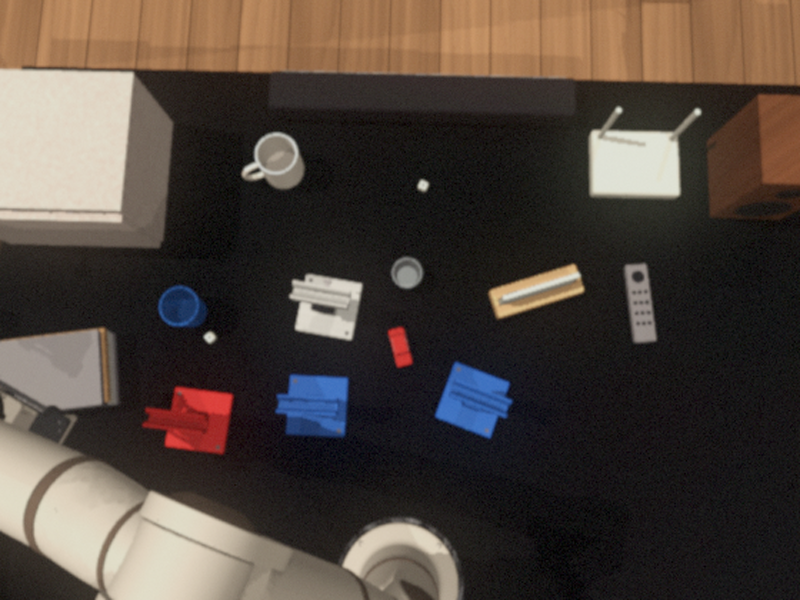

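Scene view: white stand at (485,330), dock with phone at (283,332). Top view: stand at (328,300), dock at (537,290), both in the 800x600 pictures. Zooming in for corners.

```bash
python3 - <<'E'
import cv2,numpy as np
t=cv2.imread("pics/raw_top0.png"); s=cv2.imread("pics/raw_scene0.png")
def z(im,x,y,w,h): 
    o=cv2.resize(im[y:y+h,x:x+w],(400,300),interpolation=cv2.INTER_CUBIC)
    return o
a=np.vstack([np.hstack([z(t,195,185,80,60),z(t,335,175,80,60)]),np.hstack([z(s,305,190,80,60+0),z(s,160,200,80,60)])])
cv2.imwrite("pics/crop1.png",a)
E
```

```text
(no output)
```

View pics/crop1.png

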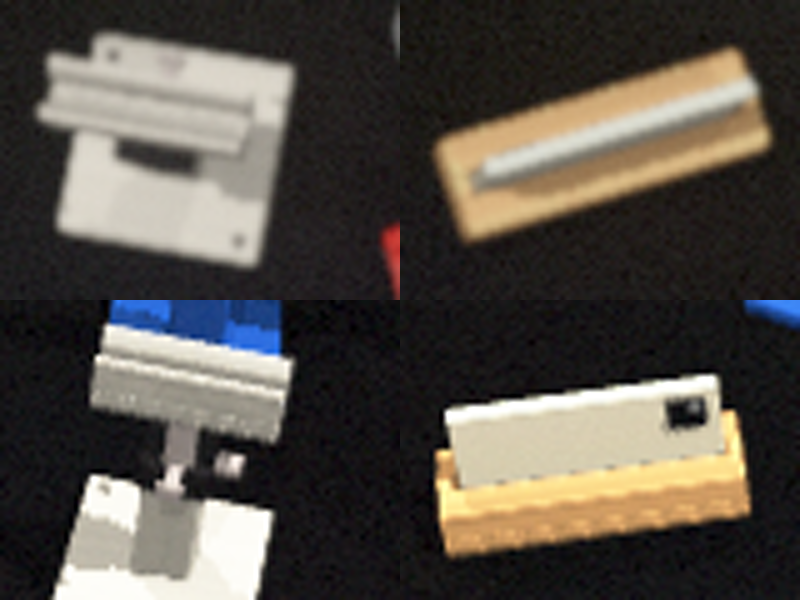

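Crop 1 shows the corners clearly: cradle lips (top crop) (50,55),(255,95),(245,150),(38,115); dock and phone edges as well. Casting these onto their planes.

```bash
cat > h.py <<'E'
import numpy as np, cv2
from station import env, read_camera, status
def ray(c,px,z):
    f=210/np.tan(np.radians(c["fov_y"]/2)); R=np.array(c["R"]);t=np.array(c["t"])
    d=R.T@np.array([(px[0]-c["cx"])/f,(px[1]-c["cy"])/f,1]); o=-R.T@t
    return o+d*(z-o[2])/d[2]
def rot(a):  # tool down, jaws (tool y) along world angle a
    y=np.array([np.cos(a),np.sin(a),0]); z=np.array([0,0,-1.]); return np.column_stack([np.cross(y,z),y,z])
E
python3 - <<'E'
from h import *
T=read_camera("top");S=read_camera("scene")
print("cams",-np.array(T["R"]).T@T["t"],-np.array(S["R"]).T@S["t"])
def q(n,c,off,pts,z):
    P=np.array([ray(c,(off[0]+x/5,off[1]+y/5),z)[:2] for x,y in pts])
    L=[np.linalg.norm(P[i]-P[i-1]) for i in range(len(P))]
    v=P[1]-P[0]; print(n,P.mean(0).round(4),"edges",np.round(L,3),"ang long",np.degrees(np.arctan2(v[1],v[0])).round(1)); 
q("lips top",T,(195,185),[(50,55),(255,95),(245,150),(38,115)],.162)
q("plate",T,(195,185),[(97,32),(295,68),(262,268),(58,232)],.012)
q("lips scene",S,(305,190),[(107,27),(295,60),(285,90),(97,55)],.162)
q("dock",T,(335,175),[(37,143),(337,48),(370,143),(65,240)],.032)
q("phone top",T,(335,175),[(82,164),(352,75),(357,97),(78,185)],.084)
q("phone scene",S,(160,200),[(45,108),(318,77)],.084)
# blue stand near
q("blue lips",T,(0,0),[(277*3.5,395*3.5),(338*3.5,402*3.5),(338*3.5,415*3.5),(277*3.5,415*3.5)],.162)
E
```

```text
cams [ 3.08013424e-01 -1.12959533e-03  1.40239122e+00] [1.35629919 0.08039589 0.9086292 ]
lips top [0.5025 0.1454] edges [0.03  0.103 0.028 0.103] ang long -99.6
plate [0.5012 0.145 ] edges [0.112 0.111 0.111 0.113] ang long -98.9
lips scene [0.5    0.1515] edges [0.024 0.1   0.025 0.099] ang long 82.8
dock [ 0.5396 -0.2468] edges [0.055 0.172 0.055 0.174] ang long -70.8
phone top [ 0.5379 -0.2453] edges [0.011 0.149 0.012 0.153] ang long -70.1
phone scene [ 0.538  -0.2429] edges [0.148 0.148] ang long 107.5
blue lips [0.3115 0.1585] edges [0.033 0.103 0.021 0.102] ang long -94.9
```

```bash
python3 - <<'E'
from h import *
R=rot(np.radians(-8.8)); 
best=None
for a in (-8.8,171.2):
    q=env.solve_ik([.5015,.146,.24],rot(np.radians(a))); print(a,None if q is None else np.round(q,2))
env.move_linear([.293,.58,.30],rate=.2)
R=rot(np.radians(-8.8 if env.solve_ik([.5015,.146,.24],rot(np.radians(-8.8))) is not None else 171.2))
env.reach([.34,.34,.31],R); env.reach([.5015,.146,.235],R)
print(status.current_time_s(),status.current_ee_pos(),np.round(status.current_joints(),2),status.current_ft_force(),status.current_width())
t=read_camera("top")["image"];s=read_camera("scene")["image"]
z=lambda im,x,y:cv2.resize(im[y:y+100,x:x+100,::-1],(400,400),interpolation=cv2.INTER_CUBIC)
cv2.imwrite("pics/hover.png",np.hstack([z(t,180,160),z(s,290,150)]))
E
```

```text
-8.8 [-0.26  0.24 -0.09  1.88  0.02  1.02 -0.51]
171.2 [ 0.2   0.3  -0.63  1.87  0.2   1.04  2.47]
2.6417 [0.50110484 0.14832299 0.23508511] [-0.35  0.25  0.02  1.89 -0.01  1.01 -0.48] [-0.51043765  0.31723901 -0.12293823] 0.09180299928970521
```

View pics/hover.png

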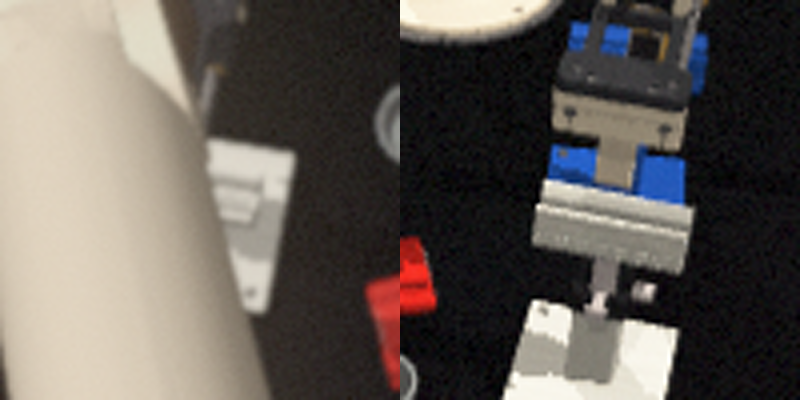

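The finger (column 618) is centred over the cradle (columns 538–692 in the crop), and the jaws are aligned with it. Descend and grip.

```bash
python3 - <<'E'
from h import *
R=rot(np.radians(-8.8)); p=np.array([.5015,.146,.149])
env.move_linear(p+[0,0,.03],R,.12); env.move_linear(p,R,.06); env.sleep(.2)
f=status.current_ft_force; print(status.current_ee_pos(),f())
env.grip(.028); env.sleep(.3)
print(status.current_width(),status.current_ee_pos(),f(),status.current_moment())
t=status.current_time_s(); 
z=[]
for i in range(4):
    p[2]+=.0005; env.move_linear(p,R,.01); z.append((round(status.current_time_s()-t,3),np.round(status.current_ee_pos(),5),np.round(f(),2)))
print(*z,sep="\n"); print(status.current_time_s())
E
```

```text
[0.50182389 0.1460992  0.14935878] [-0.15347715  0.29485634  0.54192905]
0.029966419104707983 [0.50229323 0.14587542 0.14908907] [ 5.58750378 -0.54354256 -3.86784283] [-0.16926544 -1.01730334  0.0703752 ]
(0.25, array([0.50232, 0.14591, 0.14954]), array([ 5.95, -1.27, -4.95]))
(0.5, array([0.5023 , 0.14586, 0.14999]), array([ 6.27,  0.07, -4.92]))
(0.75, array([0.50229, 0.14585, 0.15047]), array([ 4.9 , -0.25, -5.65]))
(1.0, array([0.50229, 0.14586, 0.15097]), array([ 5.22, -0.97, -4.22]))
6.5167
```

```bash
cat >> h.py <<'E'
f=status.current_ft_force
def lift(p,R,n,d=.001):
    for i in range(n):
        p[2]+=d; env.move_linear(p,R,.01); F=np.mean([f() for _ in range(4)],0)
        print(f"{(p[2]-.149)*1e3:.1f} act {(status.current_ee_pos()[2]-.149)*1e3:.2f} F",np.round(F,1),round(status.current_width()*1e3,2))
E
python3 - <<'E'
from h import *
R=rot(np.radians(-8.8)); p=np.array([.5024,.1459,.151]); lift(p,R,42)
print(status.current_time_s())
E
```

```text
3.0 act 2.74 F [ 3.8  0.4 -5.5] 29.78
4.0 act 3.99 F [ 3.2 -0.4 -6.2] 29.37
5.0 act 5.10 F [ 3.5  0.2 -4.3] 29.85
6.0 act 6.13 F [ 3.2 -0.5 -4.2] 29.98
7.0 act 7.08 F [ 3.  -1.  -3.7] 29.78
8.0 act 8.03 F [ 3.   0.  -4.6] 29.89
9.0 act 8.67 F [ 5.4  0.3 -9.2] 30.04
10.0 act 9.62 F [  4.5  -0.2 -10.3] 29.99
11.0 act 10.45 F [  5.5  -0.1 -11.9] 29.52
12.0 act 11.66 F [  6.1   1.  -13.9] 29.77
13.0 act 12.21 F [  6.7   1.1 -16.2] 30.02
14.0 act 14.30 F [ 1.7 -0.5 -0.1] 29.69
15.0 act 15.50 F [ 1.5 -0.5 -1.4] 30.07
16.0 act 16.18 F [ 1.7 -0.2 -2.3] 30.21
17.0 act 17.01 F [ 1.3 -0.6 -3.9] 29.84
18.0 act 17.96 F [ 2.5 -0.6 -5.5] 29.88
19.0 act 19.00 F [ 2.2 -0.8 -5.2] 29.61
20.0 act 20.06 F [ 2.1 -0.8 -4.4] 29.41
21.0 act 21.04 F [ 1.7 -0.7 -4.3] 29.77
22.0 act 21.63 F [  4.4  -0.4 -11. ] 29.84
23.0 act 22.70 F [  3.5   0.6 -11.9] 29.66
24.0 act 24.01 F [  2.9  -0.3 -10. ] 29.75
25.0 act 24.99 F [  5.4  -0.4 -14. ] 29.73
26.0 act 25.64 F [  4.3   0.2 -12.9] 29.71
27.0 act 27.88 F [ 0.1 -1.2 -1.9] 30.2
28.0 act 28.47 F [-0.  -1.2 -2.1] 29.56
29.0 act 29.12 F [ 1.1 -0.8 -2.3] 29.65
30.0 act 29.96 F [ 0.5 -1.  -4.3] 29.84
31.0 act 30.96 F [ 0.4 -0.7 -4.7] 29.8
32.0 act 32.05 F [-0.  -1.2 -5.2] 29.84
33.0 act 33.09 F [-0.4 -1.4 -4.2] 29.6
34.0 act 34.10 F [ 0.4 -1.3 -4.8] 29.8
35.0 act 35.08 F [ 0.3 -1.9 -4.1] 29.77
36.0 act 36.11 F [ 0.  -1.6 -4. ] 29.94
37.0 act 37.02 F [-0.6 -1.  -4.7] 30.06
38.0 act 37.71 F [ 2.3  0.  -9.9] 29.44
39.0 act 38.85 F [ 1.7 -0.5 -9. ] 29.86
40.0 act 40.03 F [ 1.7 -1.4 -9.1] 29.55
41.0 act 40.76 F [  3.9  -0.4 -18.2] 30.37
42.0 act 41.59 F [  1.5  -0.3 -14.3] 30.15
43.0 act 44.04 F [-2.  -2.5 -4.4] 29.48
44.0 act 44.72 F [-1.  -1.9 -2.1] 29.78
17.05
```

Three load-and-drop events so far (drops at about 13.5, 26.5 and 42.5 mm). The fourth is expected at 55.5–58.5 mm.

```bash
python3 - <<'E'
from h import *
R=rot(np.radians(-8.8)); p=np.array([.5023,.1462,.193]); lift(p,R,13)
print(status.current_time_s())
E
```

```text
45.0 act 45.25 F [-1.6 -3.4 -2.1] 29.74
46.0 act 45.99 F [-0.9 -4.2 -3.9] 29.61
47.0 act 46.94 F [ 0.3 -4.1 -5.1] 29.83
48.0 act 48.00 F [ 0.5 -4.3 -5.4] 29.9
49.0 act 49.09 F [ 0.1 -5.1 -4.2] 29.91
50.0 act 50.12 F [-0.2 -5.8 -5.1] 29.36
51.0 act 51.08 F [-1.  -5.3 -4.9] 29.76
52.0 act 51.73 F [ 1.2 -5.1 -9.2] 29.7
53.0 act 52.57 F [ 1.4 -5.7 -7.8] 29.9
54.0 act 53.49 F [ 1.2 -5.6 -8.1] 29.85
55.0 act 54.45 F [  3.4  -5.1 -10.3] 30.03
56.0 act 55.20 F [  2.2  -3.9 -11.7] 29.55
57.0 act 56.93 F [-2.3 -4.7 -0.4] 30.05
20.3083
```

Fourth drop at about 56.5 mm. Go 3 mm past it so the pawl snaps, then lower until the notch takes the weight.

```bash
python3 - <<'E'
from h import *
R=rot(np.radians(-8.8)); p=np.array([.5023,.1459,.206]); lift(p,R,3); print("down")
for i in range(9):
    lift(p,R,1,-.0007)
    if f()[2]>4 and np.mean([f()[2] for _ in range(4)])>4: break
print(status.current_time_s())
E
```

```text
58.0 act 58.29 F [-0.3 -5.5 -3.3] 29.85
59.0 act 59.15 F [-0.1 -4.8 -3.8] 29.56
60.0 act 60.07 F [-0.2 -4.8 -4.2] 30.04
down
59.3 act 59.45 F [-1.6 -4.8 -2.1] 29.58
58.6 act 58.67 F [-0.2 -5.6 -3.2] 30.2
57.9 act 58.00 F [ 0.1 -4.9 -2.4] 29.7
57.2 act 57.75 F [-2.  -5.5  1.7] 29.81
56.5 act 57.61 F [-3.9 -6.1  5.2] 29.77
22.3167
```

```bash
python3 - <<'E'
from h import *
R=rot(np.radians(-8.8)); env.grip(.06); env.sleep(.2); print(status.current_ee_pos(),f())
env.move_linear([.5023,.146,.28],R,.15)
Rp=rot(np.radians(19.3))
env.reach([.5383,-.245,.20],Rp); env.sleep(.2)
print(status.current_time_s(),status.current_ee_pos(),f())
t=read_camera("top")["image"];s=read_camera("scene")["image"]
cv2.imwrite("pics/raw_top2.png",t[:,:,::-1]);cv2.imwrite("pics/raw_scene2.png",s[:,:,::-1])
z=lambda im,x,y:cv2.resize(im[y:y+75,x:x+100,::-1],(400,300),interpolation=cv2.INTER_CUBIC)
cv2.imwrite("pics/two.png",np.vstack([np.hstack([z(t,180,175),z(t,325,165)]),np.hstack([z(s,290,165),z(s,150,190)])]))
E
```

```text
[0.50230881 0.14588544 0.20548117] [-0.01398048 -0.56184941  0.03261818]
25.55 [ 0.53894729 -0.24367406  0.20021646] [-0.54531829  0.28630766  0.33049984]
```

View pics/two.png

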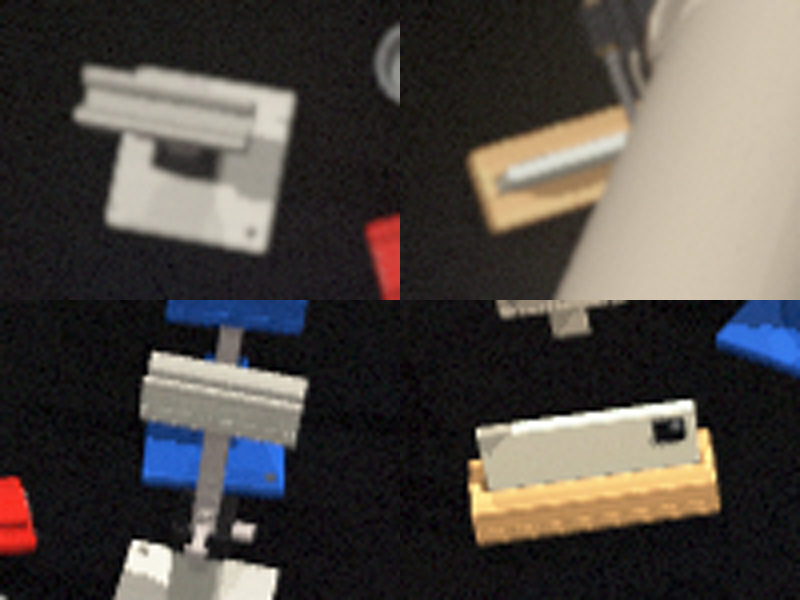

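```bash
python3 - <<'E'
from h import *
T=read_camera("top");S=read_camera("scene")
for c,o,P in ((T,(180,175),[(85,67),(255,102),(247,150),(75,122)]),(S,(290,165),[(152,52),(307,78),(300,105),(142,75)])):
    W=np.array([ray(c,(o[0]+x/4,o[1]+y/4),.2196)[:2] for x,y in P]); print("lips",W.mean(0).round(4),np.linalg.norm(W[1]-W[0]).round(3))
Rp=rot(np.radians(19.3)); p=np.array([.5382,-.245,.073])
env.move_linear(p+[0,0,.05],Rp,.2); env.move_linear(p,Rp,.06); env.sleep(.2); print(status.current_ee_pos(),f())
env.grip(.006); env.sleep(.2); print(status.current_width(),status.current_ee_pos(),f())
e=np.array(status.current_ee_pos()); p[:2]=e[:2]
env.move_linear([p[0],p[1],.10],Rp,.05); print(status.current_ee_pos(),f())
env.move_linear([p[0],p[1],.32],Rp,.15); env.sleep(.2);print(status.current_time_s(),status.current_ee_pos(),f(),status.current_width())
s=read_camera("scene")["image"];t=read_camera("top")["image"]
cv2.imwrite("pics/held.png",np.hstack([cv2.resize(s[60:240,130:310,::-1],(400,400),interpolation=cv2.INTER_CUBIC),cv2.resize(t[120:270,300:450,::-1],(400,400),interpolation=cv2.INTER_CUBIC)]))
E
```

```text
lips [0.5008 0.146 ] 0.102
lips [0.4994 0.1502] 0.099
[ 0.53850134 -0.24511806  0.07345455] [-0.27900297  0.01243023 -0.03425856]
0.00883345238626371 [ 0.53850669 -0.24489262  0.07300386] [ 2.24748525  0.46127921 -2.34289054]
[ 0.5380424  -0.24504724  0.10006389] [-1.03707239  0.45939992 -1.49971613]
31.0333 [ 0.53824983 -0.24476234  0.31930148] [ 0.42479822 -0.01652042 -1.84043993] 0.008886277564970624
```

View pics/held.png

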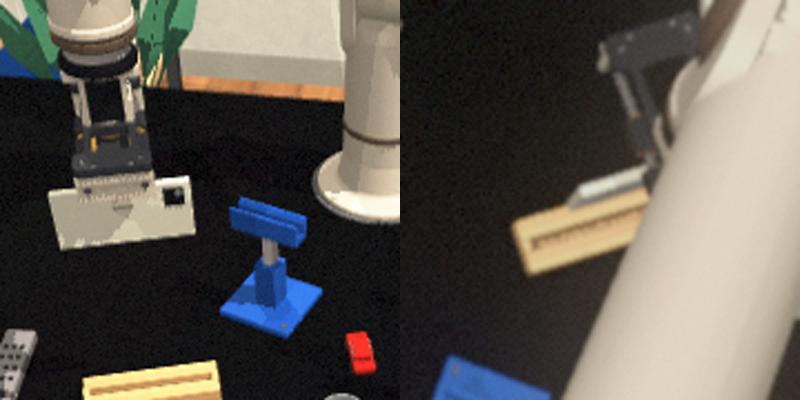

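The phone hangs level in the gripper (crop corners: top (50,192),(190,178), bottom (62,248),(197,235)). Checking its position along the phone relative to the TCP.

```bash
python3 - <<'E'
from h import *
S=read_camera("scene")
for z,P in ((.330,[(50,192),(190,178)]),(.258,[(62,248),(197,235)])):
    W=np.array([ray(S,(130+x*.45,60+y*.45),z) for x,y in P]); m=W.mean(0); u=np.array([-np.sin(.337),np.cos(.337)])
    print(m.round(4),np.linalg.norm(W[1]-W[0]).round(3),"along offset",(m[:2]-np.array(status.current_ee_pos())[:2])@u, "across",(m[:2]-np.array(status.current_ee_pos())[:2])@[u[1],-u[0]])
R=rot(np.radians(-8.8)); print(env.solve_ik([.5023,.146,.32],R))
E
```

```text
[ 0.5377 -0.2422  0.33  ] 0.146 along offset 0.002816351127572677 across 0.00018264283065189967
[ 0.5413 -0.2407  0.258 ] 0.147 along offset 0.002969486231113064 across 0.0041339234269996625
[-0.37972251  0.16904238  0.05164578  1.78373786 -0.00935876  1.18904868
 -0.47891394]
```

```bash
python3 - <<'E'
from h import *
R=rot(np.radians(-8.8)); p=np.array([.5023,.145,.325])
env.move_linear(p,R,.15); env.sleep(.3); print(status.current_time_s(),status.current_ee_pos(),f())
p[2]=.292; env.move_linear(p,R,.05); env.sleep(.2); f0=np.mean([f() for _ in range(4)],0); print(f0)
s=read_camera("scene")["image"]
cv2.imwrite("pics/above.png",cv2.resize(s[100:260,260:420,::-1],(600,600),interpolation=cv2.INTER_CUBIC))
E
```

```text
34.2417 [0.50234415 0.14482791 0.32498664] [-0.13744776  0.02946167 -1.65929627]
[ 0.48614365  0.064642   -2.65914141]
```

View pics/above.png

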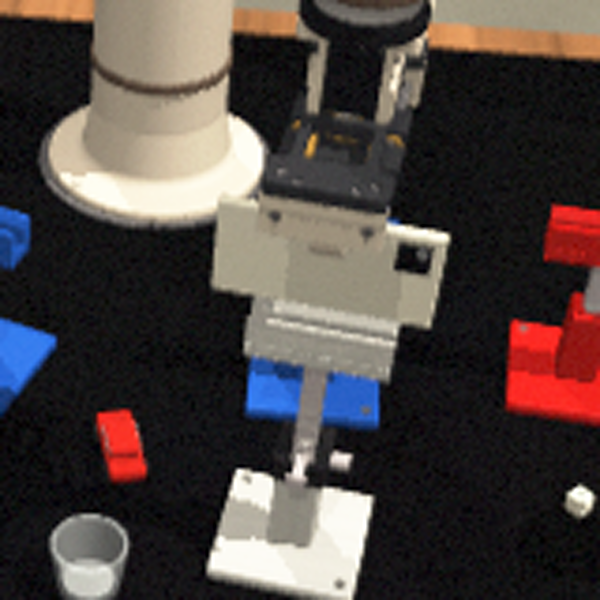

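Phone columns 212–432 (centre about 322) are centred over the cradle at columns 247–400 (centre about 323), and parallel to it. Lowering by feel.

```bash
python3 - <<'E'
from h import *
R=rot(np.radians(-8.8)); p=np.array([.5023,.145,.292])
while p[2]>.254:
    p[2]-=.002 if p[2]>.264 else .0008; env.move_linear(p,R,.02); F=np.mean([f() for _ in range(4)],0)
    if p[2]<.283: print(p[2].round(4),np.round(status.current_ee_pos(),4),F.round(1))
    if F[2]>2.5 or np.hypot(*F[:2])>8: break
print(status.current_time_s(),status.current_width())
E
```

```text
0.282 [0.5022 0.145  0.2818] [-0.1 -0.1 -2. ]
0.28 [0.5022 0.1449 0.2798] [-1.1 -0.1 -2. ]
0.278 [0.5022 0.1449 0.2778] [-1.  -0.3 -1.1]
0.276 [0.5022 0.145  0.2758] [ 0.8 -0.6 -2. ]
0.274 [0.5022 0.145  0.2738] [ 0.1 -0.9 -2.3]
0.272 [0.5022 0.145  0.2718] [ 0.4  0.1 -2.2]
0.27 [0.5022 0.145  0.2698] [ 0.5 -1.2 -1.4]
0.268 [0.5022 0.145  0.2678] [-0.2  0.2 -1.8]
0.266 [0.5022 0.145  0.2658] [ 0.4 -0.  -1.7]
0.264 [0.5022 0.145  0.2638] [-0.1  0.4 -0.8]
0.2632 [0.5023 0.145  0.2632] [-0.1 -0.5 -1.4]
0.2624 [0.5023 0.145  0.2623] [ 0.4 -0.2 -1.6]
0.2616 [0.5023 0.145  0.2616] [-0.6  0.5 -2.2]
0.2608 [0.5022 0.145  0.2607] [-0.3  0.1 -1.6]
0.26 [0.5022 0.145  0.2599] [-0.1 -0.1 -2.1]
0.2592 [0.5022 0.145  0.2591] [-0.7  0.4 -1.6]
0.2584 [0.5024 0.1451 0.2586] [-0.3 -0.2 -0.3]
0.2576 [0.5025 0.145  0.2585] [-1.  -0.9  5. ]
40.8 0.008618029731299052
```

Contact came at TCP z = 0.2585, as predicted. Release and retreat.

```bash
python3 - <<'E'
from h import *
R=rot(np.radians(-8.8)); p=np.array([.5023,.145,.2584])
env.move_linear(p,R,.02); env.grip(.05); env.sleep(.3); print(f())
p[2]=.38; env.move_linear(p,R,.12)
env.reach([.42,-.15,.38],R); env.sleep(.3); print(status.current_time_s(),f())
t=read_camera("top")["image"];s=read_camera("scene")["image"]
z=lambda im,x,y:cv2.resize(im[y:y+100,x:x+100,::-1],(400,400),interpolation=cv2.INTER_CUBIC)
cv2.imwrite("pics/end.png",np.hstack([z(t,180,160),z(s,290,140)]))
E
```

```text
[-0.83953954  1.21324177  0.35342203]
44.825 [ 0.41438264 -0.10188307 -0.11542057]
```

View pics/end.png

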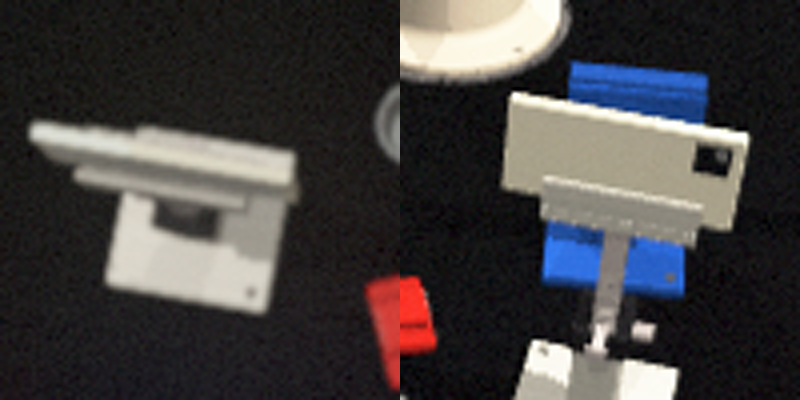

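The end picture shows the phone standing in the slot: phone columns 502–740, cradle 542–703, so about centred. The post is still raised. Handing in.

```bash
python3 -c "
from station import env,status
env.hand_in(); print(status.current_time_s())"
```

```text
the job is handed in; nothing more can be done
the job is handed in; nothing more can be done
```

I raised the post four clicks, set it down on that notch, stood the phone in the cradle and handed the job in. The hand-in gave no verdict. The robot clock was at about 45 s of the 72 s allowed.

- **Clicks:** I felt four load-and-drop events, at about 13.5, 26.5, 42.5 and 56.5 mm of lift. I went to 60 mm to let the pawl snap in, then lowered the post. The notch took the weight at about 57.6 mm, putting the post's origin at about 0.198 m.
- **Fourth notch:** That height puts the collar at about 92 mm, inside its stated 88–102 mm. I did not measure the collar's height separately.
- **Phone:** It touched the slot floor at TCP z 0.2585, within 0.2 mm of what the post height predicted. In the last picture it stood upright in line with the cradle, about 2–3 mm off centre along the slot. I did not measure its lean.
- **Other things:** I steered clear of the other things on the bench, but took no full before-and-after comparison of them. The last wrist force reading was close to zero.
- **Disagreement:** The two cameras differed by about 4–6 mm in y at the cradle. I used the top-view value; the slot's 15 mm tolerance along its length covers the difference.

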